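Sticker a drying stack of pine boards and weigh it down

ROBOT

A 6-joint arm with a two-finger parallel gripper is mounted at the origin on the work surface. World frame = base frame: x ahead of the robot, y to its left, z up, the work surface at z = 0. Lengths are in m, angles in rad, forces in N, time in s.
With the tool pointing down it reaches from about 0.425 to 0.95 m from the base axis. Payload 3.5 kg.
Tool frame: the origin (TCP) lies between the finger pads; the fingertips stand 14 mm ahead of it and the grasp point (between the pads) lies 5 mm behind it; z points along the fingers, y is the direction in which the jaws open and shut (so a half turn about z gives the same grasp; the last joint's range is limited). The gripper opens to 85 mm and grips with 20 to 120 N. Pads are 22 mm wide; open, the fingers measure 114 mm over their backs; the gripper's body (76 mm by 85 mm) begins 54 mm behind the grasp point. The pads swing forward as they close: fully open they stand 13 mm farther back than shut.
Start: joints at [-1.324, 0.286, 1.577, -0, 1.279, -0.15], TCP at [0.261, -0.623, 0.245] pointing down, gripper open.
Joint ranges: [-2.77, 2.77], [-0.9, 2.22], [0.21, 2.48], [-1.53, 4.67], [0.24, 2.81], [-2.84, 2.84]. Speed limits (rad/s): [2.79, 2.79, 3.14, 3.14, 3.14, 3.14].

INTERFACE

Orientations are given as a unit quaternion [x, y, z, w].
In Python, from plant import ctrl gives the robot as it stands. The module is installed in compiled form; this text tells all that it offers.
- The arm moves only by the tool servo_tool, never from a script. Its argument "increments" is text: rows parted by semicolons, each of 7 numbers parted by spaces: the turn, a rotation vector about the tool's x, y, z in rad, then the shift along the tool's x, y, z in cm, then the finger opening in cm, from 0 to 8.54. In form: ax ay az dx dy dz claw; .... A call has 1 to 10 rows; each row is the pose to reach, as a shift and turn from the pose commanded when the call began, along the tool's axes at that moment; what a row does not reach only later rows make up. A row lasts 1/12 s, in which the tool goes at most 41.7 mm and 7.16 degrees, less where a joint would pass 70% of its speed; a pose out of reach is approached as far as the arm can. A call with a gripper value outside its range is refused whole. The fingers move at their own pace and stop on an object; "grip_force" is the grip in N (left out, the last holds). Time passes only in rows, so rows that repeat a pose let the fingers close. It gives the time, the measured TCP pose, the force and the opening at its end, in the units of the state.
- ctrl.get_state(): the state, without advancing time (a new reading comes with each control period).
- ctrl.read_camera(name): name is "scene" or "top" or "wrist"; returns (picture, depth): 400x640x3 uint8, red, green, blue; 400x640 float32, m along the optical axis (not along the pixel's ray), 0 where there is no reading.
- ctrl.camera_info(name): a dict with "camera_matrix" (3x3 intrinsics, pixels), "world_to_cam" (4x4, takes a point from world to camera coordinates). Camera axes: x right, y down, z forward; pixel columns grow to the right and rows downward; lengths in m; the calibration is good to about 2 mm. A picture is of the moment at which its call begins: read the wrist's pose just before it. camera_info takes no time and is no camera call; for the wrist camera it gives the pose at the moment of the call.
- ctrl.sign_off(): hands the job in, once; it reports no verdict.
The state is a dict: "time": time; "qpos": joint angles; "dq": joint speeds; "joint_efforts": joint torques, N m; "eef_pos": TCP position; "tcp_rot": TCP orientation; "contact_force": force on the tool from outside, world axes, zero at the start; "wrist_torque": the same for the moment, N m; "opening": opening from 0.0 (shut) to 1.0 (fully open).
Only numpy, scipy, OpenCV 4.12 (cv2) and the standard library are available. Lean on these libraries where they do the work, as an engineer would, in place of code of your own. Each camera call takes 0.05 s, during which the arm holds its last target.

TASK

Build the next layer of the little drying stack of timber: lay the two loose square stickers across the two boards already there, one straight above each bearer, then lay the loose wide board on them straight above the wide board below and the loose narrow board straight above the narrow board below, ends in line. Finish by setting the brick flat on top, centred on the stack and crosswise so that it rests on both boards. Leave the glass jar where it stands.

Things in the scene. Friction and masses are not known exactly. Their poses are not given: they have to be found in the camera images.
- bearer_a: Fixed square batten of medium-brown wood, 170 long (its x axis) x 20 wide (y) x 20 mm high, lying on the bench under the stack; its ends stick out on both sides of the boards on it, and its middle shows in the gap between them. Origin: centre of its underside, at bench height.
- bearer_b: The other fixed bearer, same size and axes, parallel to bearer_a, 100 to 130 mm away from it along bearer_a's +y. Origin: centre of its underside.
- base_wide: Fixed lower wide board of pale pine, 62 wide (x) x 200 long (y) x 18 mm thick, lying across both bearers. Its underside is 20 mm and its top 38 mm above the bench. Origin: centre of its underside.
- base_narrow: Fixed lower narrow board of pale pine, 44 wide (x) x 200 long (y) x 18 mm thick, beside and parallel to base_wide with their ends level, centre lines 95 mm apart (a 42 mm air gap); which of the two lies nearer the robot varies. Top 38 mm above the bench. Origin: centre of its underside.
- sticker_a: Loose square batten (sticker) of medium-brown wood, 150 long (x) x 20 x 20 mm, about 35 g, lying on the bench. Origin: centre of its underside. It is interchangeable with sticker_b.
- sticker_b: The other loose sticker, the same in size, axes and origin.
- wide_board: Loose wide pine board, 62 wide (x) x 200 long (y) x 18 mm thick, about 130 g, lying flat on the bench. Origin: centre of its underside. It may lie either way round.
- narrow_board: Loose narrow pine board, 44 wide (x) x 200 long (y) x 18 mm thick, about 90 g, lying flat on the bench. Origin: centre of its underside. It may lie either way round.
- brick: Loose small red-brown clay paving brick, 130 long (x) x 60 wide (y) x 40 mm high, about 0.7 kg, lying flat on the bench. Origin: centre of its underside.
- jar: Bystander: closed glass jar with a steel lid, 64 mm in diameter, 90 mm high, standing on the bench just beyond the stack, to its left or right. Origin: centre of its underside. Two more bystanders, not listed: on the other side, about where the jar would be, stands a yellow tape roll (70 mm in diameter, 40 mm high), and more than 0.8 m ahead of the robot a white metal tin 100 mm high.
Mind the look-alikes: they are no part of the job. What is meant by the brick is not yellow, and is the larger of those in its own colour.

How it is judged:
At the end, for the whole second after the job is handed in: A sticker over each bearer and each loose board over the lower board of its width (centres within 15 mm, parallel within 8 deg); brick flat on both boards, crosswise within 9 deg, within 15 mm of mid-length and 62 mm of each lower board's centre; heights within 6 mm of flush; all at rest (((horizontal distance between sticker_a and bearer_a below 0.015 m and z of sticker_a in the frame of bearer_a between 0.032 and 0.044 m and angle between the x axis of sticker_a and the x axis of bearer_a, either way round below 0.14 rad and horizontal distance between sticker_b and bearer_b below 0.015 m and z of sticker_b in the frame of bearer_b between 0.032 and 0.044 m and angle between the x axis of sticker_b and the x axis of bearer_b, either way round below 0.14 rad) or (horizontal distance between sticker_a and bearer_b below 0.015 m and z of sticker_a in the frame of bearer_b between 0.032 and 0.044 m and angle between the x axis of sticker_a and the x axis of bearer_b, either way round below 0.14 rad and horizontal distance between sticker_b and bearer_a below 0.015 m and z of sticker_b in the frame of bearer_a between 0.032 and 0.044 m and angle between the x axis of sticker_b and the x axis of bearer_a, either way round below 0.14 rad)) and horizontal distance between wide_board and base_wide below 0.015 m and z of wide_board in the frame of base_wide between 0.032 and 0.044 m and angle between the y axis of wide_board and the y axis of base_wide, either way round below 0.14 rad and horizontal distance between narrow_board and base_narrow below 0.015 m and z of narrow_board in the frame of base_narrow between 0.032 and 0.044 m and angle between the y axis of narrow_board and the y axis of base_narrow, either way round below 0.14 rad and horizontal distance between brick and base_wide below 0.062 m and horizontal distance between brick and base_narrow below 0.062 m and y of brick in the frame of base_wide between -0.015 and 0.015 m and z of brick in the frame of base_wide between 0.05 and 0.062 m and angle between the x axis of brick and the x axis of base_wide, either way round below 0.16 rad and angle between brick's own z axis and vertical below 0.06 rad and linear speed of each of sticker_a, sticker_b, wide_board, narrow_board, brick below 0.01 m/s); the robot touches nothing.
It fails at once if the glass jar is shifted by more than 20 mm or tipped (distance of jar from where it was at the start of the episode above 0.02 m or angle between jar's own z axis and vertical above 0.3 rad).
It also fails if it takes over 120 s, if anything falls off the work surface, if the arm or the gripper's body presses on something with over 40 N, if the wrist force passes 120 N, or if a joint passes its speed limit or range.

## Working session

There is one attempt and no reset: what is moved stays moved. The work goes in short steps, Python scripts to look and compute and a tool call to move; the robot and the scene stay as the last step left them, time stands still between calls to the robot, and variables do not carry over. Pictures are saved under pics/ and viewed, and the job is handed in when it is done.

Besides the shell and the picture viewer there is one more tool, called after ">>>" as a command line: name --argument value ..., lists and objects as JSON in quotes. servo_tool: Moves the arm, as the interface text tells. Its arguments: {"type":"object","properties":{"increments":{"type":"string"},"grip_force":{"type":"number"}},"required":["increments"]}

```bash
mkdir -p pics; ls; python3 - <<'E'
from plant import ctrl
import cv2, numpy as np
for n in ("scene","top"):
    p,d=ctrl.read_camera(n); cv2.imwrite(f"pics/{n}0.png",p[:,:,::-1]); np.savez(f"{n}0.npz",p=p,d=d)
    i=ctrl.camera_info(n); print(n,i["camera_matrix"],np.round(i["world_to_cam"],4), (d>0).mean())
print(ctrl.get_state())
E
```

```text
pics
scene [[407.08121405   0.         319.6972752 ]
 [  0.         407.08121405 203.0634598 ]
 [  0.           0.           1.        ]] [[ 0.5518  0.8337 -0.0197 -0.3267]
 [ 0.4995 -0.3493 -0.7928 -0.1863]
 [-0.6678  0.4276 -0.6092  1.4131]
 [ 0.      0.      0.      1.    ]] 0.99594921875
top [[478.08911962   0.         330.18220568]
 [  0.         478.08911962 202.34893595]
 [  0.           0.           1.        ]] [[-0.0113 -0.9999 -0.0084  0.0766]
 [-0.9837  0.0127 -0.1792  0.5302]
 [ 0.1793  0.0062 -0.9838  1.1596]
 [ 0.      0.      0.      1.    ]] 0.99590234375
{'time': 0.1, 'qpos': array([-1.32401864e+00,  2.87121729e-01,  1.57801044e+00,  7.20290300e-06,
        1.27860801e+00, -1.50012016e-01]), 'dq': array([ 8.24837966e-05,  2.51087335e-04, -4.66930851e-03, -2.70017836e-04,
       -1.04533129e-04,  2.48824865e-04]), 'joint_efforts': array([ 5.68595406e-04, -4.07299769e+01, -2.93699348e+01, -1.34011707e-04,
        3.45781511e-03, -1.42725234e-06]), 'eef_pos': array([ 0.2607439 , -0.6220018 ,  0.24406661]), 'tcp_rot': array([ 9.80383849e-01,  1.97094787e-01, -4.84878241e-05, -1.07267426e-03]), 'contact_force': array([ 0.26794847, -0.23006501, -0.49835756]), 'wrist_torque': array([-0.02980508,  0.01239736,  0.05517938]), 'opening': 0.9981411848059111}
```

View pics/top0.png

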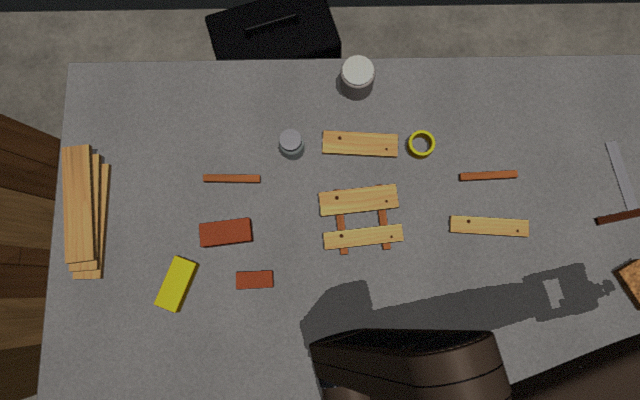

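View pics/scene0.png

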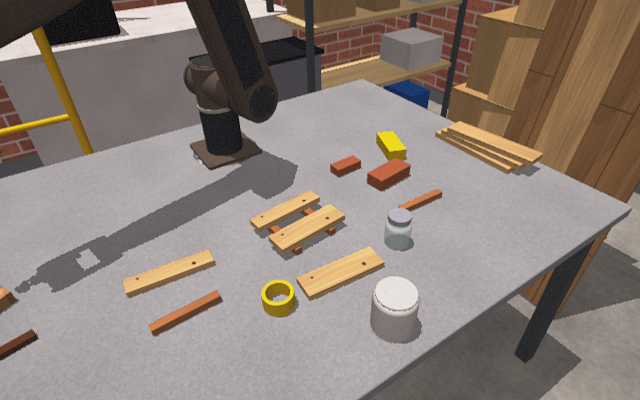

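```bash
cat > h.py <<'E'
import numpy as np, cv2
from plant import ctrl
def world(d,info):
    K=info["camera_matrix"];T=np.linalg.inv(info["world_to_cam"])
    v,u=np.indices(d.shape)
    P=np.stack([(u-K[0,2])/K[0,0]*d,(v-K[1,2])/K[1,1]*d,d],-1)
    return P@T[:3,:3].T+T[:3,3]
def cast(uv,info,z):
    K=info["camera_matrix"];T=np.linalg.inv(info["world_to_cam"])
    uv=np.asarray(uv,float).reshape(-1,2)
    r=np.c_[(uv-[K[0,2],K[1,2]])/[K[0,0],K[1,1]],np.ones(len(uv))]@T[:3,:3].T
    s=(z-T[2,3])/r[:,2]
    return (T[:3,3]+r*s[:,None])[:,:2]
def rect(pts):
    (c,(w,h),a)=cv2.minAreaRect((np.asarray(pts)*1000).astype(np.float32))
    if w<h: w,h,a=h,w,a+90
    a=(a+90)%180-90   # direction of long axis, deg from world x
    return np.array(c)/1000,(w,h),a
def report(mask,info,z,W,minarea=80):
    mask=mask.astype(np.uint8)
    n,l,s,_=cv2.connectedComponentsWithStats(mask)
    for i in range(1,n):
        if s[i,4]<minarea: continue
        m=(l==i); 
        v,u=np.nonzero(m); p=cast(np.c_[u,v],info,z)
        c,wh,a=rect(p); m0=p.mean(0)
        cov=np.cov((p-m0).T); w,V=np.linalg.eigh(cov); ax=V[:,1]; an=np.rad2deg(np.arctan2(ax[1],ax[0])); an=(an+90)%180-90
        zz=W[m][:,2]
        print("px(%.0f,%.0f) n%d rectc %s size %.0f x %.0f ang %.1f | mean %s pca L %.0f W %.0f ang %.2f | z med %.4f sd %.4f"%(u.mean(),v.mean(),s[i,4],np.round(c,4),*wh,a,np.round(m0,4),np.sqrt(12*w[1])*1000,np.sqrt(12*w[0])*1000,an,np.median(zz),zz.std()))
E
python3 - <<'E'
from h import *
for n in ("top","scene"):
    f=np.load(f"{n}0.npz");p,d=f["p"],f["d"];info=ctrl.camera_info(n)
    W=world(d,info); hsv=cv2.cvtColor(p,cv2.COLOR_RGB2HSV)
    z=W[...,2]; inb=(W[...,0]>0.3)&(W[...,0]<0.95)&(abs(W[...,1])<0.6)
    sat=(hsv[...,1]>90)&inb
    print(n,"table z",np.median(z[inb&~sat]))
    for h in (0.018,0.020,0.038,0.040):
        print(" h",h); report(sat&(abs(z-h)<0.006),info,h,W,40)
E
```

```text
top table z -4.8380857520013976e-05
 h 0.018
px(360,143) n1685 rectc [ 0.6944 -0.0097] size 198 x 64 ang 86.1 | mean [ 0.6945 -0.0102] pca L 199 W 63 ang 86.14 | z med 0.0178 sd 0.0023
px(488,175) n425 rectc [ 0.6038 -0.3438] size 151 x 21 ang -87.5 | mean [ 0.604  -0.3436] pca L 150 W 21 ang -87.43 | z med 0.0194 sd 0.0023
px(231,178) n427 rectc [0.6054 0.3295] size 148 x 21 ang 87.8 | mean [0.6053 0.3295] pca L 151 W 21 ang 87.92 | z med 0.0197 sd 0.0024
px(382,218) n116 rectc [ 0.4957 -0.0635] size 41 x 19 ang 6.2 | mean [ 0.4952 -0.0634] pca L 41 W 19 ang 7.39 | z med 0.0197 sd 0.0022
px(340,222) n113 rectc [0.4842 0.045 ] size 40 x 19 ang 5.5 | mean [0.4843 0.0452] pca L 41 W 19 ang 5.22 | z med 0.0199 sd 0.0019
px(490,226) n1307 rectc [ 0.4707 -0.3356] size 199 x 44 ang 85.8 | mean [ 0.4704 -0.3368] pca L 199 W 44 ang 85.80 | z med 0.0175 sd 0.0023
px(386,246) n47 rectc [ 0.4218 -0.0717] size 18 x 15 ang 89.3 | mean [ 0.4222 -0.0716] pca L 20 W 15 ang -72.47 | z med 0.0200 sd 0.0024
px(344,251) n47 rectc [0.4104 0.0379] size 18 x 15 ang 89.3 | mean [0.4111 0.0377] pca L 19 W 16
[... 7117 characters left out ...]

 h 0.04
px(392,143) n305 rectc [0.3503 0.4463] size 118 x 62 ang -21.8 | mean [0.354  0.4462] pca L 110 W 61 ang -26.99 | z med 0.0387 sd 0.0015
px(388,170) n516 rectc [0.4675 0.3308] size 135 x 65 ang -83.6 | mean [0.4677 0.3302] pca L 134 W 63 ang -82.61 | z med 0.0390 sd 0.0016
px(284,209) n817 rectc [ 0.453 -0.016] size 201 x 49 ang -84.1 | mean [ 0.4528 -0.0201] pca L 201 W 47 ang -83.87 | z med 0.0374 sd 0.0014
px(305,227) n1323 rectc [ 0.5465 -0.0061] size 201 x 66 ang -83.9 | mean [ 0.547 -0.011] pca L 199 W 64 ang -84.10 | z med 0.0375 sd 0.0013
px(277,294) n386 rectc [ 0.6925 -0.1728] size 73 x 67 ang -30.5 | mean [ 0.6934 -0.1731] pca L 78 W 71 ang -27.17 | z med 0.0392 sd 0.0019
```

```bash
cat >> h.py <<'E'
from scipy.spatial.transform import Rotation as Ro
def go(x,y,z,psi,N=10):
    s=ctrl.get_state(); R=Ro.from_quat(s["tcp_rot"]); p=s["eef_pos"]
    a=np.deg2rad(psi); c,sn=np.cos(a),np.sin(a)
    Rt=Ro.from_matrix(np.array([[c,sn,0],[sn,-c,0],[0,0,-1]]))
    rv=(R.inv()*Rt).as_rotvec(); d=R.inv().apply(np.array([x,y,z])-p)*100
    q6=(np.arctan2(y,x)+np.pi/2-a)
    print("t %.2f at %s psi %.2f F %s op %.3f"%(s["time"],np.round(p,4),np.rad2deg(np.arctan2(R.as_matrix()[1,0],R.as_matrix()[0,0])),np.round(s["contact_force"],1),s["opening"]))
    print("  total rot %s  shift cm %s  |%.1f| turn %.0fdeg  q6 would be %.2f"%(np.round(rv,3),np.round(d,2),np.linalg.norm(d),np.rad2deg(np.linalg.norm(rv)),q6))
E
python3 -c "
from h import *
go(0.5,-0.02,0.32,6)"
```

```text
t 0.10 at [ 0.2607 -0.622   0.2441] psi 22.73 F [ 0.3 -0.2 -0.5] op 0.998
  total rot [-0.002 -0.     0.292]  shift cm [ 45.33 -46.29  -7.48]  |65.2| turn 17deg  q6 would be 1.43
```

>>> servo_tool --increments "0 0 0.01 1 -1 -0.2 8; 0 0 0.03 3 -3 -0.5 8; 0 0 0.05 5 -5 -0.8 8; 0 0 0.07 7.5 -7.5 -1.2 8; 0 0 0.09 10 -10 -1.6 8; 0 0 0.11 12.5 -12.5 -2 8; 0 0 0.13 15 -15 -2.4 8; 0 0 0.15 17.5 -17.5 -2.8 8; 0 0 0.16 20 -20 -3.2 8; 0 0 0.18 22.5 -22.5 -3.6 8"

```text
time: 0.93
eef_pos: [0.3816, -0.3253, 0.2812]
tcp_rot: [0.994, 0.108, 0.0, -0.0]
contact_force: [-0.2, -0.7, -0.2]
opening: 0.935
```

>>> servo_tool --increments "0 0 0.01 2.5 -2.5 -0.4 8; 0 0 0.02 5 -5 -0.8 8; 0 0 0.03 7.5 -7.5 -1.2 8; 0 0 0.05 10 -10 -1.6 8; 0 0 0.06 12.5 -12.5 -2 8; 0 0 0.07 15 -15 -2.4 8; 0 0 0.08 17.5 -17.5 -2.8 8; 0 0 0.1 20 -20 -3.2 8; 0 0 0.11 22 -22.5 -3.6 8; 0 0 0.11 22.8 -23.8 -3.9 8"

```text
time: 1.77
eef_pos: [0.5534, -0.0427, 0.3204]
tcp_rot: [0.999, 0.055, 0.0, -0.001]
contact_force: [-1.0, -1.0, 0.6]
opening: 0.936
```

```bash
python3 - <<'E'
from h import *
go(0.5,-0.02,0.32,6)
i=ctrl.camera_info("wrist"); p,d=ctrl.read_camera("wrist")
i2=ctrl.camera_info("wrist"); print(abs(i["world_to_cam"]-i2["world_to_cam"]).max())
cv2.imwrite("pics/w1.png",p[:,:,::-1]); np.savez("w1.npz",p=p,d=d,w=i2["world_to_cam"],K=i["camera_matrix"])
print(np.linalg.inv(i["world_to_cam"]).round(3))
go(0.5,-0.02,0.32,6)
E
```

```text
t 1.77 at [ 0.5534 -0.0427  0.3204] psi 6.26 F [-1.  -1.   0.6] op 0.936
  total rot [-0.001 -0.     0.004]  shift cm [-5.06 -2.83  0.04]  |5.8| turn 0deg  q6 would be 1.43
0.001884229779909749
[[ 0.11  -0.955 -0.274  0.623]
 [-0.994 -0.105 -0.03  -0.036]
 [ 0.     0.276 -0.961  0.448]
 [ 0.     0.     0.     1.   ]]
t 1.82 at [ 0.5537 -0.0415  0.321 ] psi 6.35 F [ 0.2  1.9 -0.2] op 0.933
  total rot [-0.002 -0.002  0.006]  shift cm [-5.1  -2.73  0.1 ]  |5.8| turn 0deg  q6 would be 1.43
```

View pics/w1.png

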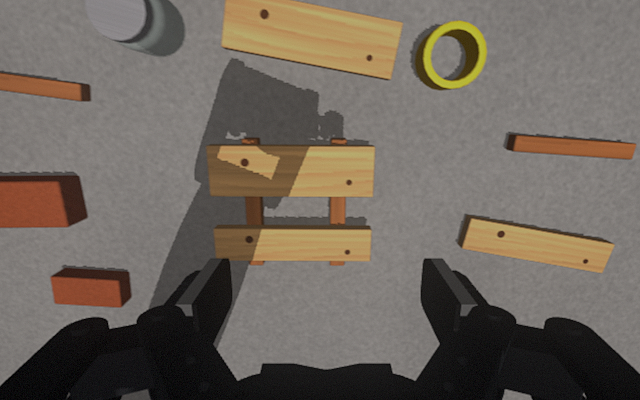

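```bash
python3 - <<'E'
from h import *
f=np.load("w1.npz"); p,d=f["p"],f["d"]; info={"camera_matrix":f["K"],"world_to_cam":f["w"]}
W=world(d,info); hsv=cv2.cvtColor(p,cv2.COLOR_RGB2HSV); z=W[...,2]
inb=(W[...,0]>0.3)&(W[...,0]<0.95)
sat=(hsv[...,1]>90)&inb&(hsv[...,2]>40)
for h in (0.018,0.020,0.038,0.040):
    print(" h",h); report(sat&(abs(z-h)<0.006),info,h,W,30)
u=np.array([.9945,.1045]);c=np.array([.492,-.0062])
m=(sat&(abs(z-.02)<0.005)).astype(np.uint8); n,l,s,_=cv2.connectedComponentsWithStats(m)
for i in range(1,n):
    if s[i,4]<30: continue
    v,uu=np.nonzero(l==i); q=cast(np.c_[uu,v],info,.02)-c
    a=q@u; b=q@[-u[1],u[0]]
    if abs(a).max()<.12 and abs(b).max()<.1: print(s[i,4],a.min().round(4),a.max().round(4),b.min().round(4),b.max().round(4))
E
```

```text
h 0.018
px(312,35) n9989 rectc [ 0.6965 -0.009 ] size 198 x 62 ang 86.2 | mean [ 0.6961 -0.0107] pca L 195 W 60 ang 87.71 | z med 0.0175 sd 0.0009
px(423,66) n143 rectc [ 0.6806 -0.1452] size 62 x 22 ang 22.0 | mean [ 0.6782 -0.1418] pca L 61 W 19 ang 22.41 | z med 0.0180 sd 0.0034
px(465,51) n228 rectc [ 0.6964 -0.1816] size 52 x 27 ang 27.4 | mean [ 0.6991 -0.1859] pca L 55 W 23 ang 27.76 | z med 0.0179 sd 0.0035
px(42,87) n1421 rectc [0.6056 0.2999] size 100 x 19 ang 88.7 | mean [0.6057 0.3002] pca L 99 W 19 ang 88.90 | z med 0.0191 sd 0.0013
px(573,147) n1919 rectc [ 0.607  -0.3421] size 153 x 19 ang -87.5 | mean [ 0.6071 -0.3421] pca L 153 W 19 ang -87.49 | z med 0.0196 sd 0.0013
px(250,142) n101 rectc [0.5695 0.0535] size 20 x 6 ang -83.6 | mean [0.5694 0.0534] pca L 21 W 7 ang -82.59 | z med 0.0190 sd 0.0013
px(338,142) n113 rectc [ 0.5806 -0.0516] size 25 x 7 ang -83.6 | mean [ 0.5806 -0.054 ] pca L 21 W 8 ang -80.35 | z med 0.0190 sd 0.0022
px(62,193) n429 rectc [0.4863 0.3063] size 108 x 52 ang 63.4 | mean [0.4777 0.2889] pca L 99 W 48 ang 67.19 | z med 0.0184 sd 0.0035
px(
[... 3731 characters left out ...]
rectc [ 0.4486 -0.0112] size 197 x 44 ang -84.1 | mean [ 0.4491 -0.0116] pca L 196 W 43 ang -84.03 | z med 0.0373 sd 0.0008
102 0.0792 0.0866 0.041 0.0608
101 0.0799 0.0861 -0.0666 -0.0421
38 0.0796 0.0799 -0.0396 0.0057
486 -0.026 0.0134 0.0213 0.0619
458 -0.0254 0.0128 -0.0716 -0.0258
32 -0.0262 -0.0246 0.0645 0.0985
56 -0.0804 -0.0759 0.0418 0.0608
52 -0.0811 -0.0766 -0.0662 -0.0486h.py:29: RuntimeWarning: invalid value encountered in sqrt
  print("px(%.0f,%.0f) n%d rectc %s size %.0f x %.0f ang %.1f | mean %s pca L %.0f W %.0f ang %.2f | z med %.4f sd %.4f"%(u.mean(),v.mean(),s[i,4],np.round(c,4),*wh,a,np.round(m0,4),np.sqrt(12*w[1])*1000,np.sqrt(12*w[0])*1000,an,np.median(zz),zz.std()))
```

```bash
python3 -c "
from h import *
go(0.605,-0.3425,0.10,92.5)"
```

```text
t 1.82 at [ 0.5537 -0.0415  0.321 ] psi 6.35 F [ 0.2  1.9 -0.2] op 0.933
  total rot [-1.000e-03 -3.000e-03 -1.504e+00]  shift cm [ 1.74 30.53 22.04]  |37.7| turn 86deg  q6 would be -0.56
```

>>> servo_tool --increments "0 0 -0.08 0.1 1.5 1 6; 0 0 -0.2 0.3 4 3 6; 0 0 -0.31 0.5 7 5 6; 0 0 -0.43 0.7 10.5 7 5; 0 0 -0.54 0.9 14 9 5; 0 0 -0.66 1.1 17.5 11 5; 0 0 -0.78 1.3 21 13.5 5; 0 0 -0.9 1.5 24.5 16 5; 0 0 -1.02 1.6 28 18 5; 0 0 -1.14 1.7 30.5 20 5"

```text
time: 2.65
eef_pos: [0.6014, -0.3503, 0.1188]
tcp_rot: [0.811, 0.586, -0.0, -0.0]
contact_force: [0.1, -0.1, 1.2]
opening: 0.585
```

>>> servo_tool --increments "0 0 -0.1 0 0 0.5 5; 0 0 -0.2 0 0 1 5; 0 0 -0.3 0 0 1.5 5; 0 0 -0.364 0 0 2 5; 0 0 -0.364 0 0 2 5; 0 0 -0.364 0 0 2 5; 0 0 -0.364 0 0 2 5"

```text
time: 3.23
eef_pos: [0.6022, -0.3478, 0.1007]
tcp_rot: [0.693, 0.721, 0.0, 0.0]
contact_force: [-1.2, -0.1, 0.1]
opening: 0.59
```

```bash
python3 - <<'E'
from h import *
go(0.605,-0.3425,0.018,92.5)
i=ctrl.camera_info("wrist"); p,d=ctrl.read_camera("wrist")
cv2.imwrite("pics/w2.png",p[:,:,::-1])
W=world(d,i); hsv=cv2.cvtColor(p,cv2.COLOR_RGB2HSV); z=W[...,2]
report((hsv[...,1]>90)&(hsv[...,2]>40)&(abs(z-.02)<0.006),i,.02,W,200)
go(0.605,-0.3425,0.018,92.5)
E
```

```text
t 3.23 at [ 0.6022 -0.3478  0.1007] psi 92.20 F [-1.2 -0.1  0.1] op 0.590
  total rot [ 0.     0.    -0.005]  shift cm [0.52 0.3  8.27]  |8.3| turn 0deg  q6 would be -0.56
px(120,162) n21088 rectc [ 0.4752 -0.3377] size 196 x 44 ang 85.7 | mean [ 0.4757 -0.3207] pca L 182 W 43 ang 84.79 | z med 0.0167 sd 0.0007
px(332,200) n6899 rectc [ 0.6055 -0.3449] size 147 x 19 ang -87.6 | mean [ 0.6052 -0.3379] pca L 147 W 19 ang -87.62 | z med 0.0187 sd 0.0007
t 3.28 at [ 0.6024 -0.348   0.1009] psi 92.22 F [ 0.6 -0.4 -0.3] op 0.583
  total rot [ 0.001  0.    -0.005]  shift cm [0.54 0.28 8.29]  |8.3| turn 0deg  q6 would be -0.56
```

View pics/w2.png

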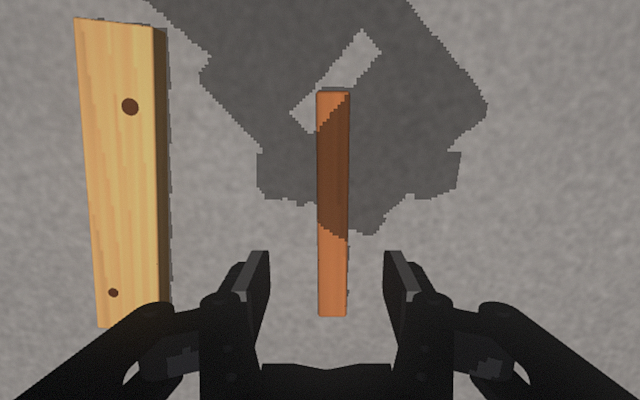

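>>> servo_tool --increments "0 0 -0.005 0.1 0.05 1 5; 0 0 -0.005 0.3 0.15 2.5 5; 0 0 -0.005 0.45 0.27 4 5; 0 0 -0.005 0.45 0.27 5.5 5; 0 0 -0.005 0.45 0.27 7 5; 0 0 -0.005 0.45 0.27 8 5; 0 0 -0.005 0.45 0.27 8.2 5; 0 0 -0.005 0.45 0.27 8.2 5; 0 0 -0.005 0.45 0.27 8.2 1; 0 0 -0.005 0.45 0.27 8.2 1" --grip_force 40

```text
time: 4.12
eef_pos: [0.6056, -0.3441, 0.0195]
tcp_rot: [0.691, 0.723, 0.0, 0.001]
contact_force: [0.1, 1.1, -0.1]
opening: 0.312
```

>>> servo_tool --increments "0 0 0 0 0 0 1; 0 0 0 0 0 0 1; 0 0 0 0 0 0 1; 0 0 0 0 0 0 1; 0 0 0 0 0 -0.5 1; 0 0 0 0 0 -2 1; 0 0 0 0 0 -4 1; 0 0 0 0 0 -6.5 1; 0 0 0 0 0 -9 1; 0 0 0 0 0 -10 1"

```text
time: 4.95
eef_pos: [0.6065, -0.3445, 0.1236]
tcp_rot: [0.691, 0.723, 0.0, 0.003]
contact_force: [0.6, -0.6, 0.9]
opening: 0.226
```

```bash
python3 -c "
from h import *
go(0.5024,-0.0626,0.12,6)"
```

```text
t 4.95 at [ 0.6065 -0.3445  0.1236] psi 92.59 F [ 0.6 -0.6  0.9] op 0.226
  total rot [ 0.007 -0.     1.511]  shift cm [28.64 -9.12  0.19]  |30.1| turn 87deg  q6 would be 1.34
```

>>> servo_tool --increments "0 0 0.06 0.7 -0.2 0 1; 0 0 0.15 2 -0.6 0 1; 0 0 0.26 4 -1.3 0 1; 0 0 0.38 6.5 -2 0 1; 0 0 0.5 9.5 -3 0.1 1; 0 0 0.61 12.5 -4 0.1 1; 0 0 0.72 15.5 -4.9 0.2 1; 0 0 0.84 18.5 -5.8 0.2 1; 0 0 0.95 21.5 -6.8 0.2 1; 0 0 1.06 24 -7.6 0.2 1"

```text
time: 5.78
eef_pos: [0.5166, -0.105, 0.1159]
tcp_rot: [0.962, 0.272, -0.001, -0.001]
contact_force: [0.8, -0.5, -0.4]
opening: 0.223
```

```bash
python3 -c "
from h import *
go(0.5024,-0.0626,0.12,6)"
```

```text
t 5.78 at [ 0.5166 -0.105   0.1159] psi 31.55 F [ 0.8 -0.5 -0.4] op 0.223
  total rot [-0.001  0.001  0.446]  shift cm [ 1.01 -4.36 -0.4 ]  |4.5| turn 26deg  q6 would be 1.34
```

>>> servo_tool --increments "0 0 0.09 0.2 -1 0 1; 0 0 0.18 0.5 -2 0 1; 0 0 0.27 0.8 -3 0 1; 0 0 0.36 1 -3.8 0 1; 0 0 0.42 1 -4.2 0 1; 0 0 0.446 1 -4.36 0 1; 0 0 0.446 1 -4.36 0 1; 0 0 0.446 1 -4.36 0 1; 0 0 0.446 1 -4.36 0 1"

```text
time: 6.53
eef_pos: [0.5035, -0.0649, 0.1163]
tcp_rot: [0.998, 0.055, -0.0, 0.0]
contact_force: [0.4, -0.4, -0.4]
opening: 0.219
```

```bash
python3 - <<'E'
from h import *
go(0.5024,-0.0626,0.057,6)
i=ctrl.camera_info("wrist"); p,d=ctrl.read_camera("wrist")
cv2.imwrite("pics/w3.png",p[:,:,::-1])
E
```

```text
t 6.53 at [ 0.5035 -0.0649  0.1163] psi 6.32 F [ 0.4 -0.4 -0.4] op 0.219
  total rot [-0.     0.     0.006]  shift cm [-0.09 -0.24  5.93]  |5.9| turn 0deg  q6 would be 1.34
```

View pics/w3.png

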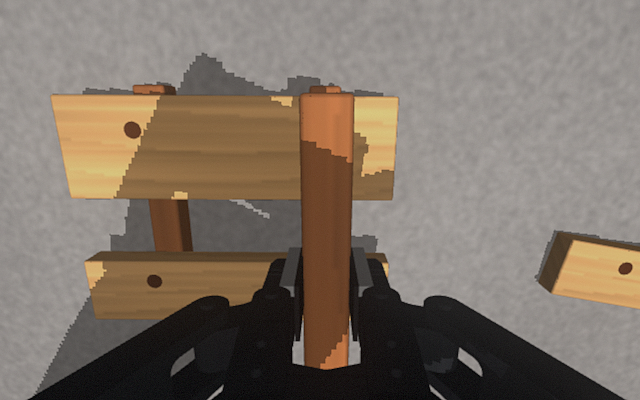

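>>> servo_tool --increments "0 0 0.006 0 -0.1 0.7 1; 0 0 0.006 -0.05 -0.2 2 1; 0 0 0.006 -0.1 -0.24 3.3 1; 0 0 0.006 -0.1 -0.24 4.4 1; 0 0 0.006 -0.1 -0.24 5.2 1; 0 0 0.006 -0.1 -0.24 5.6 1; 0 0 0.006 -0.1 -0.24 5.8 1; 0 0 0.006 -0.1 -0.24 5.8 1; 0 0 0.006 -0.1 -0.24 5.8 1"

```text
time: 7.33
eef_pos: [0.5029, -0.0627, 0.0587]
tcp_rot: [0.999, 0.052, 0.001, 0.0]
contact_force: [0.1, -0.8, -0.1]
opening: 0.223
```

```bash
python3 -c "
from h import *
go(0.5024,-0.0626,0.057,6)"
```

```text
t 7.33 at [ 0.5029 -0.0627  0.0587] psi 5.94 F [ 0.1 -0.8 -0.1] op 0.223
  total rot [ 0.    -0.001 -0.001]  shift cm [-0.05 -0.02  0.17]  |0.2| turn 0deg  q6 would be 1.34
```

>>> servo_tool --increments "0 0 0 0 0 0.1 1; 0 0 0 0 0 0.1 1; 0 0 0 0 0 0.1 4; 0 0 0 0 0 0.1 4; 0 0 0 0 0 0.1 4; 0 0 0 0 0 0.1 4; 0 0 0 0 0 -1 4; 0 0 0 0 0 -3 4; 0 0 0 0 0 -5.5 4; 0 0 0 0 0 -8 4.5"

```text
time: 8.17
eef_pos: [0.5019, -0.0623, 0.1395]
tcp_rot: [0.999, 0.052, -0.001, -0.0]
contact_force: [0.8, 0.1, -0.6]
opening: 0.525
```

```bash
python3 - <<'E'
from h import *
go(0.6055,0.330,0.12,88.1)
p,d=ctrl.read_camera("wrist")
cv2.imwrite("pics/w4.png",p[:,:,::-1])
E
```

```text
t 8.17 at [ 0.5019 -0.0623  0.1395] psi 5.95 F [ 0.8  0.1 -0.6] op 0.525
  total rot [-1.000e-03  0.000e+00 -1.434e+00]  shift cm [ 14.37 -37.95   1.95]  |40.6| turn 82deg  q6 would be 0.53
```

View pics/w4.png

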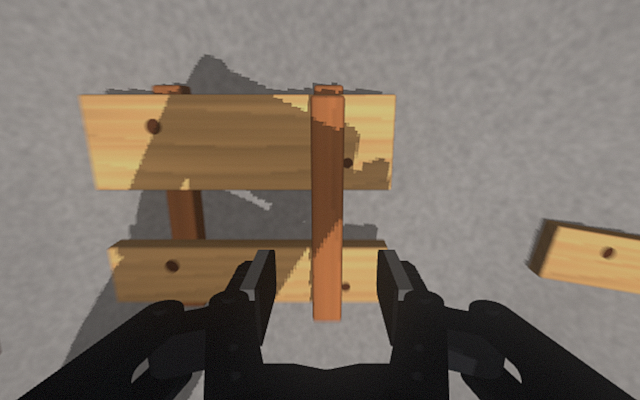

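>>> servo_tool --increments "0 0 -0.06 0.3 -1 -1 4.5; 0 0 -0.16 1 -3 -3 4.5; 0 0 -0.28 2.2 -6 -5 4.5; 0 0 -0.4 3.4 -9.3 -6 4.5; 0 0 -0.52 4.7 -12.8 -6 4.5; 0 0 -0.64 6 -16.3 -6 4.5; 0 0 -0.76 7.4 -20 -6 4.5; 0 0 -0.88 8.7 -23.5 -6 4.5; 0 0 -1 10 -27 -5 4.5; 0 0 -1.1 11.3 -30.3 -4 4.5"

```text
time: 9.05
eef_pos: [0.5841, 0.253, 0.1799]
tcp_rot: [0.822, 0.569, 0.001, 0.001]
contact_force: [0.7, 0.4, 0.2]
opening: 0.527
```

```bash
python3 -c "
from h import *
go(0.6055,0.330,0.10,88.1)"
```

```text
t 9.05 at [0.5841 0.253  0.1799] psi 69.33 F [0.7 0.4 0.2] op 0.527
  total rot [ 0.003 -0.001 -0.328]  shift cm [ 7.95 -0.74  8.01]  |11.3| turn 19deg  q6 would be 0.53
```

>>> servo_tool --increments "0 0 -0.1 2 -0.2 2 4.5; 0 0 -0.2 4 -0.4 4 4.5; 0 0 -0.28 6 -0.6 6 4.5; 0 0 -0.328 7.5 -0.7 7.5 4.5; 0 0 -0.328 7.95 -0.74 8 4.5; 0 0 -0.328 7.95 -0.74 8 4.5; 0 0 -0.328 7.95 -0.74 8 4.5; 0 0 -0.328 7.95 -0.74 8 4.5"

```text
time: 9.72
eef_pos: [0.6058, 0.3269, 0.1002]
tcp_rot: [0.721, 0.693, 0.001, 0.001]
contact_force: [-0.5, 0.3, -0.1]
opening: 0.528
```

```bash
python3 - <<'E'
from h import *
go(0.6055,0.330,0.0185,88.1)
i=ctrl.camera_info("wrist"); p,d=ctrl.read_camera("wrist")
W=world(d,i); hsv=cv2.cvtColor(p,cv2.COLOR_RGB2HSV); z=W[...,2]
report((hsv[...,1]>90)&(hsv[...,2]>40)&(abs(z-.02)<0.006),i,.02,W,200)
go(0.6055,0.330,0.0185,88.1)
E
```

```text
t 9.72 at [0.6058 0.3269 0.1002] psi 87.68 F [-0.5  0.3 -0.1] op 0.528
  total rot [ 0.002 -0.001 -0.007]  shift cm [ 0.3  -0.06  8.17]  |8.2| turn 0deg  q6 would be 0.53
px(327,201) n6894 rectc [0.6063 0.3292] size 147 x 19 ang 88.5 | mean [0.6067 0.3361] pca L 146 W 19 ang 88.53 | z med 0.0187 sd 0.0007
px(138,195) n2267 rectc [0.4913 0.3397] size 130 x 9 ang -83.1 | mean [0.4907 0.3455] pca L 127 W 7 ang -83.22 | z med 0.0202 sd 0.0035
t 9.77 at [0.6059 0.3268 0.1003] psi 87.68 F [ 0.1 -0.5 -0.3] op 0.530
  total rot [ 0.002 -0.001 -0.007]  shift cm [ 0.31 -0.07  8.18]  |8.2| turn 0deg  q6 would be 0.53
```

>>> servo_tool --increments "0 0 -0.01 0.1 0 1 4.5; 0 0 -0.01 0.2 0 2.5 4.5; 0 0 -0.01 0.3 0 4 4.5; 0 0 -0.01 0.3 0 5.5 4.5; 0 0 -0.01 0.3 0 7 4.5; 0 0 -0.01 0.3 0 8 4.5; 0 0 -0.01 0.3 0 8.2 4.5; 0 0 -0.01 0.3 0 8.2 4.5; 0 0 -0.01 0.3 0 8.2 1; 0 0 -0.01 0.3 0 8.2 1" --grip_force 40

```text
time: 10.6
eef_pos: [0.6059, 0.3307, 0.0173]
tcp_rot: [0.717, 0.697, 0.001, 0.0]
contact_force: [1.7, 0.2, -0.2]
opening: 0.253
```

>>> servo_tool --increments "0 0 0 0 0 0 1; 0 0 0 0 0 0 1; 0 0 0 0 0 0 1; 0 0 0 0 0 0 1; 0 0 0 0 0 -0.5 1; 0 0 0 0 0 -2 1; 0 0 0 0 0 -4 1; 0 0 0 0 0 -7 1; 0 0 0 0 0 -10 1; 0 0 0 0 0 -12 1"

```text
time: 11.43
eef_pos: [0.606, 0.3308, 0.1407]
tcp_rot: [0.717, 0.697, 0.002, 0.001]
contact_force: [-0.0, 0.1, 0.1]
opening: 0.223
```

```bash
python3 -c "
from h import *
go(0.4912,0.0448,0.12,6)"
```

```text
t 11.43 at [0.606  0.3308 0.1407] psi 88.34 F [-0.   0.1  0.1] op 0.223
  total rot [ 0.002 -0.004  1.437]  shift cm [-28.93 -10.66   1.98]  |30.9| turn 82deg  q6 would be 1.56
```

>>> servo_tool --increments "0 0 0.06 -0.7 -0.2 0 1; 0 0 0.15 -2 -0.7 0 1; 0 0 0.26 -4 -1.5 0 1; 0 0 0.38 -6.5 -2.4 0 1; 0 0 0.5 -9.5 -3.5 0 1; 0 0 0.61 -12.5 -4.6 0 1; 0 0 0.72 -15.5 -5.7 0 1; 0 0 0.84 -18.5 -6.8 0 1; 0 0 0.95 -21.5 -7.9 0 1; 0 0 1.06 -24 -8.8 0.5 1"

```text
time: 12.27
eef_pos: [0.5098, 0.0915, 0.1331]
tcp_rot: [0.972, 0.236, 0.001, 0.0]
contact_force: [0.5, -0.3, -0.5]
opening: 0.219
```

```bash
python3 -c "
from h import *
go(0.4912,0.0448,0.11,6)"
```

```text
t 12.27 at [0.5098 0.0915 0.1331] psi 27.28 F [ 0.5 -0.3 -0.5] op 0.219
  total rot [ 0.001 -0.002  0.371]  shift cm [-3.8  3.3  2.3]  |5.5| turn 21deg  q6 would be 1.56
```

>>> servo_tool --increments "0 0 0.09 -1 0.8 0.5 1; 0 0 0.18 -2 1.7 1 1; 0 0 0.27 -3 2.5 1.5 1; 0 0 0.34 -3.6 3.1 2 1; 0 0 0.371 -3.8 3.3 2.3 1; 0 0 0.371 -3.8 3.3 2.3 1; 0 0 0.371 -3.8 3.3 2.3 1; 0 0 0.371 -3.8 3.3 2.3 1; 0 0 0.371 -3.8 3.3 2.3 1"

```text
time: 13.02
eef_pos: [0.4922, 0.0465, 0.109]
tcp_rot: [0.998, 0.056, 0.0, 0.0]
contact_force: [-0.0, 0.4, -1.0]
opening: 0.219
```

```bash
python3 -c "
from h import *
go(0.4912,0.0448,0.056,6)"
```

```text
t 13.02 at [0.4922 0.0465 0.109 ] psi 6.41 F [-0.   0.4 -1. ] op 0.219
  total rot [ 0.    -0.001  0.007]  shift cm [-0.12  0.16  5.3 ]  |5.3| turn 0deg  q6 would be 1.56
```

>>> servo_tool --increments "0 0 0.007 0 0.1 0.7 1; 0 0 0.007 -0.1 0.16 2 1; 0 0 0.007 -0.1 0.16 3.2 1; 0 0 0.007 -0.1 0.16 4.2 1; 0 0 0.007 -0.1 0.16 4.8 1; 0 0 0.007 -0.1 0.16 5.1 1; 0 0 0.007 -0.1 0.16 5.2 1; 0 0 0.007 -0.1 0.16 5.2 1; 0 0 0.007 -0.1 0.16 5.2 1"

```text
time: 13.77
eef_pos: [0.4915, 0.0445, 0.0568]
tcp_rot: [0.999, 0.052, 0.001, 0.0]
contact_force: [0.1, 0.6, 0.1]
opening: 0.221
```

>>> servo_tool --increments "0 0 0 0 0 0 1; 0 0 0 0 0 0.1 1; 0 0 0 0 0 0.1 4; 0 0 0 0 0 0.1 4; 0 0 0 0 0 0.1 4; 0 0 0 0 0 0.1 4; 0 0 0 0 0 -1 4; 0 0 0 0 0 -3.5 4; 0 0 0 0 0 -7 5; 0 0 0 0 0 -11 7"

```text
time: 14.6
eef_pos: [0.4894, 0.0447, 0.1664]
tcp_rot: [0.999, 0.052, -0.002, -0.0]
contact_force: [0.9, -0.3, -0.1]
opening: 0.713
```

```bash
python3 - <<'E'
from h import *
go(0.6955,-0.01,0.12,176.1)
p,d=ctrl.read_camera("wrist")
cv2.imwrite("pics/w5.png",p[:,:,::-1])
E
```

```text
t 14.60 at [0.4894 0.0447 0.1664] psi 5.94 F [ 0.9 -0.3 -0.1] op 0.713
  total rot [-6.00e-03 -1.00e-03 -2.97e+00]  shift cm [19.95  7.58  4.55]  |21.8| turn 170deg  q6 would be -1.52
```

View pics/w5.png

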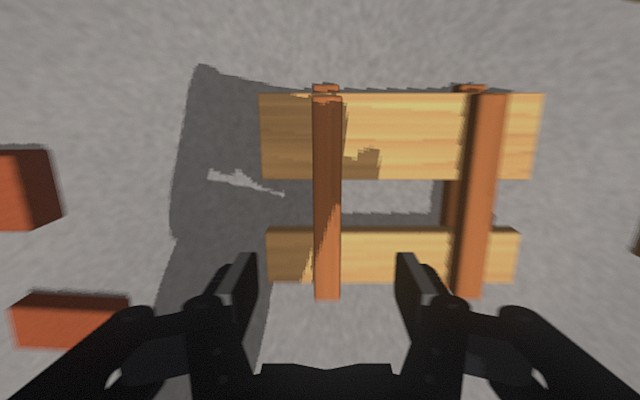

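```bash
python3 - <<'E'
from h import *
go(0.6955,-0.01,0.11,86.1)
E
```

```text
t 14.65 at [0.4953 0.0443 0.177 ] psi 5.97 F [3.8 1.4 4.8] op 0.794
  total rot [ 0.012 -0.009 -1.398]  shift cm [19.25  7.46  6.97]  |21.8| turn 80deg  q6 would be 0.05
```

>>> servo_tool --increments "0 0 -0.06 0.5 0.2 0 8.4; 0 0 -0.17 2 0.7 0 8.4; 0 0 -0.29 4 1.5 1 8.4; 0 0 -0.41 6.5 2.5 2 8.4; 0 0 -0.53 9 3.5 3 8.4; 0 0 -0.65 11.5 4.5 4 8.4; 0 0 -0.77 14 5.5 5 8.4; 0 0 -0.89 16.5 6.5 6 8.4; 0 0 -1 18.5 7.2 7 8.4; 0 0 -1.12 19.2 7.5 7 8.4"

```text
time: 15.48
eef_pos: [0.6911, -0.0111, 0.0944]
tcp_rot: [0.817, 0.576, -0.0, -0.0]
contact_force: [-0.5, -0.3, -0.7]
opening: 0.985
```

>>> servo_tool --increments "0 0 -0.1 0 0 0 8.4; 0 0 -0.2 0 0 0 8.4; 0 0 -0.28 0 0 0 8.4; 0 0 -0.28 0 0 0 8.4; 0 0 -0.28 0 0 0 8.4; 0 0 -0.28 0 0 0 8.4; 0 0 -0.28 0 0 0 8.4"

```text
time: 16.07
eef_pos: [0.6897, -0.0101, 0.0966]
tcp_rot: [0.731, 0.683, 0.0, 0.0]
contact_force: [-0.1, 0.6, -0.1]
opening: 0.983
```

```bash
cat > look.py <<'E'
from h import *
import sys
h=float(sys.argv[1]); t=[float(x) for x in sys.argv[3:7]]
i=ctrl.camera_info("wrist"); p,d=ctrl.read_camera("wrist")
cv2.imwrite("pics/%s.png"%sys.argv[2],p[:,:,::-1])
W=world(d,i); hsv=cv2.cvtColor(p,cv2.COLOR_RGB2HSV); z=W[...,2]
report((hsv[...,1]>90)&(hsv[...,2]>40)&(abs(z-h)<0.006),i,h,W,1000)
go(*t)
E
python3 look.py 0.018 w6 0.6955 -0.01 0.02 86.1
```

```text
px(120,167) n1978 rectc [0.5723 0.0205] size 161 x 15 ang -84.2 | mean [0.5687 0.0288] pca L 156 W 14 ang -84.19 | z med 0.0202 sd 0.0028
px(338,194) n29862 rectc [ 0.6967 -0.0108] size 197 x 61 ang 86.1 | mean [0.6976 0.0016] pca L 195 W 61 ang 86.05 | z med 0.0168 sd 0.0006
t 16.12 at [ 0.6897 -0.0101  0.0966] psi 86.11 F [ 0.5 -0.  -0.1] op 0.983
  total rot [0. 0. 0.]  shift cm [0.05 0.57 7.66]  |7.7| turn 0deg  q6 would be 0.05
```

View pics/w6.png

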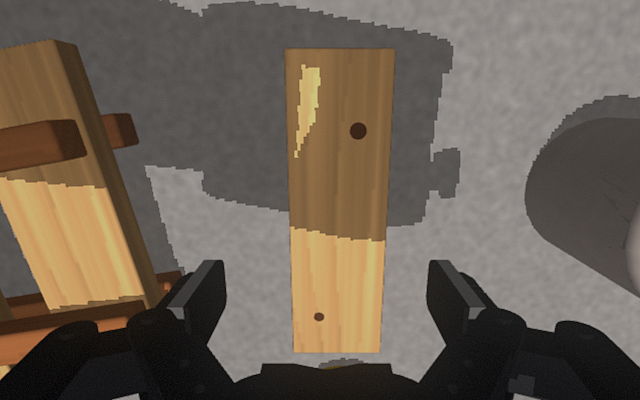

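>>> servo_tool --increments "0 0 0 0 0.2 1 8.4; 0 0 0 0 0.5 2.5 8.4; 0 0 0 0 0.65 4 8.4; 0 0 0 0 0.65 5.5 8.4; 0 0 0 0 0.65 7 8.4; 0 0 0 0 0.65 8 8.4; 0 0 0 0 0.65 8.2 8.4; 0 0 0 0 0.65 8.2 8.4; 0 0 0 0 0.65 8.2 5.5; 0 0 0 0 0.65 8.2 5.5" --grip_force 60

```text
time: 16.95
eef_pos: [0.6971, -0.0107, 0.0156]
tcp_rot: [0.73, 0.683, 0.001, 0.001]
contact_force: [0.3, -0.1, 1.1]
opening: 0.731
```

>>> servo_tool --increments "0 0 0 0 0 0 5.5; 0 0 0 0 0 0 5.5; 0 0 0 0 0 0 5.5; 0 0 0 0 0 0 5.5; 0 0 0 0 0 0 5.5"

```text
time: 17.37
eef_pos: [0.6975, -0.0108, 0.0161]
tcp_rot: [0.73, 0.683, 0.001, 0.001]
contact_force: [0.5, -1.4, 5.7]
opening: 0.708
```

>>> servo_tool --increments "0 0 0 0 0 -0.5 5.5; 0 0 0 0 0 -1.5 5.5; 0 0 0 0 0 -3 5.5; 0 0 0 0 0 -4.5 5.5; 0 0 0 0 0 -6 5.5; 0 0 0 0 0 -8 5.5; 0 0 0 0 0 -10 5.5; 0 0 0 0 0 -11 5.5; 0 0 0 0 0 -11 5.5; 0 0 0 0 0 -11 5.5"

```text
time: 18.2
eef_pos: [0.6967, -0.0107, 0.1257]
tcp_rot: [0.73, 0.683, 0.001, 0.001]
contact_force: [-0.1, -0.2, -1.5]
opening: 0.705
```

```bash
python3 look.py 0.12 w7 0.5405 -0.0012 0.125 96
```

```text
px(320,77) n8895 rectc [0.7012 0.0606] size 64 x 58 ang -3.8 | mean [0.6992 0.0675] pca L 66 W 46 ang 20.80 | z med 0.1256 sd 0.0004
t 18.25 at [ 0.6958 -0.0106  0.124 ] psi 86.16 F [ 0.2 -1.1 -1.1] op 0.707
  total rot [-0.001 -0.    -0.172]  shift cm [ -0.11 -15.55  -0.09]  |15.6| turn 10deg  q6 would be -0.11
```

View pics/w7.png

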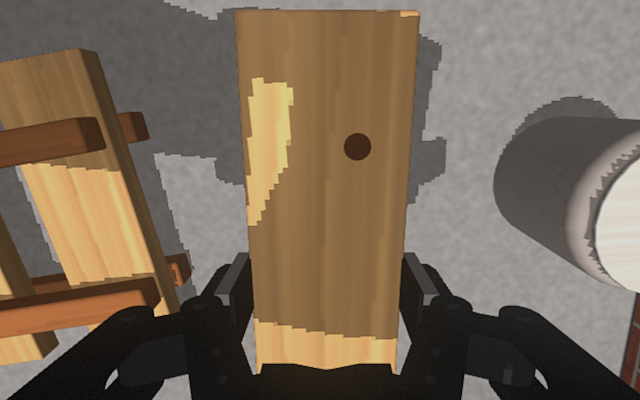

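>>> servo_tool --increments "0 0 -0.01 0 -0.6 0 5.5; 0 0 -0.03 0 -1.8 0 5.5; 0 0 -0.05 0 -3.6 0 5.5; 0 0 -0.08 0 -5.8 0 5.5; 0 0 -0.1 0 -8 0 5.5; 0 0 -0.12 -0.1 -10.3 0 5.5; 0 0 -0.14 -0.1 -12.5 0 5.5; 0 0 -0.16 -0.1 -14.3 0 5.5; 0 0 -0.17 -0.1 -15.2 0 5.5; 0 0 -0.17 -0.1 -15.5 0 5.5"

```text
time: 19.08
eef_pos: [0.5392, -0.0008, 0.1229]
tcp_rot: [0.67, 0.743, -0.001, -0.001]
contact_force: [0.4, 0.2, -0.7]
opening: 0.702
```

>>> servo_tool --increments "0 0 0 0 0 0.5 5.5; 0 0 0 0 0 1.2 5.5; 0 0 0 0 0 2 5.5; 0 0 0 0 0 2 5.5; 0 0 0 0 0 2 5.5; 0 0 0 0 0 2 5.5"

```text
time: 19.58
eef_pos: [0.5418, -0.0013, 0.104]
tcp_rot: [0.67, 0.743, -0.0, -0.0]
contact_force: [-0.5, -0.5, -1.5]
opening: 0.703
```

```bash
python3 look.py 0.106 w8 0.5405 -0.0012 0.074 96
```

```text
px(326,179) n57679 rectc [0.5385 0.0261] size 142 x 61 ang -84.2 | mean [0.5372 0.0382] pca L 136 W 60 ang -84.22 | z med 0.1045 sd 0.0006
t 19.63 at [ 0.5419 -0.0013  0.1043] psi 95.90 F [ 1.1 -0.6 -0.4] op 0.704
  total rot [ 0.     0.    -0.002]  shift cm [ 0.02 -0.14  3.03]  |3.0| turn 0deg  q6 would be -0.11
```

View pics/w8.png

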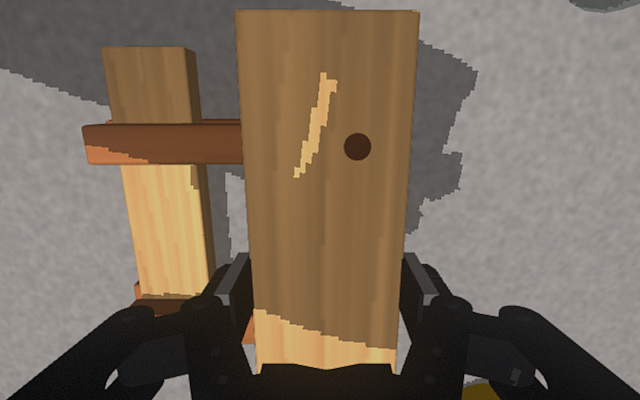

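>>> servo_tool --increments "0 0 0 0 -0.1 0.5 5.5; 0 0 0 0 -0.14 1.2 5.5; 0 0 0 0 -0.14 1.9 5.5; 0 0 0 0 -0.14 2.4 5.5; 0 0 0 0 -0.14 2.7 5.5; 0 0 0 0 -0.14 2.9 5.5; 0 0 0 0 -0.14 2.9 5.5; 0 0 0 0 -0.14 2.9 5.5"

```text
time: 20.3
eef_pos: [0.5402, -0.0014, 0.0753]
tcp_rot: [0.67, 0.743, 0.0, 0.0]
contact_force: [-0.3, 0.1, -1.0]
opening: 0.704
```

```bash
python3 -c "
from h import *
go(0.5405,-0.0012,0.074,96)"
```

```text
t 20.30 at [ 0.5402 -0.0014  0.0753] psi 95.90 F [-0.3  0.1 -1. ] op 0.704
  total rot [ 0.     0.    -0.002]  shift cm [0.02 0.03 0.13]  |0.1| turn 0deg  q6 would be -0.11
```

>>> servo_tool --increments "0 0 0 0 0 0.1 5.5; 0 0 0 0 0 0.1 5.5; 0 0 0 0 0 0.1 7.6; 0 0 0 0 0 0.1 7.6; 0 0 0 0 0 0.1 7.6; 0 0 0 0 0 0.1 7.6; 0 0 0 0 0 -1 7.6; 0 0 0 0 0 -3 7.6; 0 0 0 0 0 -6 7.6; 0 0 0 0 0 -9 7.6"

```text
time: 21.13
eef_pos: [0.5394, -0.0012, 0.1663]
tcp_rot: [0.67, 0.743, -0.0, -0.001]
contact_force: [0.1, 0.6, -0.2]
opening: 0.888
```

>>> servo_tool --increments "0 0 0 0 0 -1 7; 0 0 0 0 0 -1 7; 0 0 0 0 0 -1 7; 0 0 0 0 0 -1 7"

```text
time: 21.47
eef_pos: [0.5389, -0.0012, 0.1736]
tcp_rot: [0.67, 0.743, -0.001, -0.001]
contact_force: [0.1, 0.3, 0.1]
opening: 0.821
```

```bash
python3 look.py 0.076 w9 0.4725 -0.3355 0.12 85.8
```

```text
px(328,189) n25547 rectc [ 0.5393 -0.0013] size 197 x 61 ang -84.2 | mean [0.5383 0.0101] pca L 196 W 61 ang -84.22 | z med 0.0748 sd 0.0007
t 21.52 at [ 0.5387 -0.0011  0.1731] psi 95.90 F [ 0.5 -0.4  0.2] op 0.817
  total rot [-0.004 -0.001  0.176]  shift cm [-32.59 -10.     5.31]  |34.5| turn 10deg  q6 would be -0.54
```

View pics/w9.png

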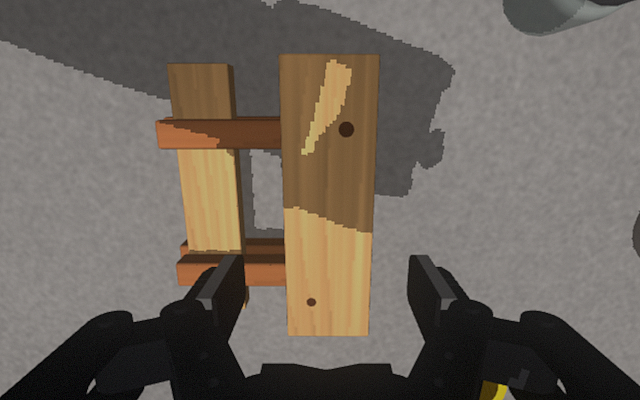

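>>> servo_tool --increments "0 0 0.01 -1 -0.3 0 7; 0 0 0.03 -3.5 -1 0 7; 0 0 0.05 -7 -2.1 0 7; 0 0 0.08 -11 -3.3 1 7; 0 0 0.1 -15 -4.5 2 7; 0 0 0.12 -19 -5.8 3 7; 0 0 0.14 -23 -7 4 7; 0 0 0.16 -27 -8.3 5 7; 0 0 0.176 -30.5 -9.4 6 7; 0 0 0.176 -32.5 -10 7 7"

```text
time: 22.35
eef_pos: [0.472, -0.3388, 0.1038]
tcp_rot: [0.734, 0.679, -0.001, -0.0]
contact_force: [-0.3, 0.2, 0.4]
opening: 0.817
```

>>> servo_tool --increments "0 0 0 0 0 0.2 7; 0 0 0 0 0 0.2 7; 0 0 0 0 0 0.2 7; 0 0 0 0 0 0.2 7"

```text
time: 22.68
eef_pos: [0.4741, -0.3339, 0.1031]
tcp_rot: [0.732, 0.681, 0.0, -0.0]
contact_force: [-0.1, -0.2, 0.4]
opening: 0.819
```

```bash
python3 look.py 0.018 w10 0.4725 -0.3355 0.015 85.8
```

```text
px(324,199) n19760 rectc [ 0.4721 -0.338 ] size 198 x 43 ang 85.8 | mean [ 0.473 -0.326] pca L 196 W 43 ang 85.79 | z med 0.0168 sd 0.0007
t 22.73 at [ 0.4743 -0.3339  0.1035] psi 85.90 F [-0.5 -0.6  0.6] op 0.821
  total rot [ 0.    -0.     0.002]  shift cm [-0.18 -0.17  8.85]  |8.9| turn 0deg  q6 would be -0.54
```

View pics/w10.png

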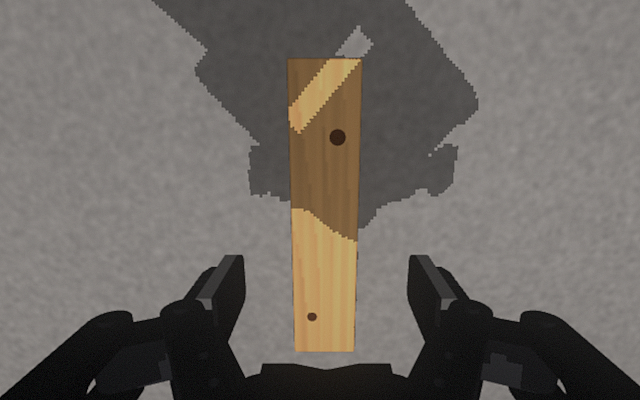

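>>> servo_tool --increments "0 0 0 -0.1 0 1 7; 0 0 0 -0.3 -0.1 2.5 7; 0 0 0 -0.33 -0.2 4 7; 0 0 0 -0.33 -0.2 5.5 7; 0 0 0 -0.33 -0.2 7 7; 0 0 0 -0.33 -0.2 8.3 7; 0 0 0 -0.33 -0.2 8.7 7; 0 0 0 -0.33 -0.2 8.7 7; 0 0 0 -0.33 -0.2 8.7 3.5; 0 0 0 -0.33 -0.2 8.7 3.5" --grip_force 60

```text
time: 23.57
eef_pos: [0.4725, -0.3386, 0.0173]
tcp_rot: [0.732, 0.681, 0.0, 0.001]
contact_force: [0.8, -0.2, 1.0]
opening: 0.552
```

>>> servo_tool --increments "0 0 0 0 0 0 3.5; 0 0 0 0 0 0 3.5; 0 0 0 0 0 0 3.5; 0 0 0 0 0 0 3.5; 0 0 0 0 0 0 3.5; 0 0 0 0 0 0 3.5"

```text
time: 24.07
eef_pos: [0.4727, -0.339, 0.0178]
tcp_rot: [0.732, 0.681, 0.0, 0.001]
contact_force: [0.5, 0.4, 6.2]
opening: 0.498
```

>>> servo_tool --increments "0 0 0 0 0 -0.5 3.5; 0 0 0 0 0 -1.5 3.5; 0 0 0 0 0 -3 3.5; 0 0 0 0 0 -4.5 3.5; 0 0 0 0 0 -6 3.5; 0 0 0 0 0 -8 3.5; 0 0 0 0 0 -10 3.5; 0 0 0 0 0 -11.5 3.5; 0 0 0 0 0 -12 3.5; 0 0 0 0 0 -12 3.5"

```text
time: 24.9
eef_pos: [0.4723, -0.3386, 0.1382]
tcp_rot: [0.732, 0.681, 0.0, 0.002]
contact_force: [-0.1, 0.6, -0.4]
opening: 0.496
```

```bash
python3 look.py 0.138 w11 0.4465 -0.0108 0.135 96
```

```text
px(326,179) n40315 rectc [ 0.4741 -0.3108] size 143 x 43 ang 85.8 | mean [ 0.4749 -0.2995] pca L 139 W 43 ang 85.82 | z med 0.1370 sd 0.0006
t 24.95 at [ 0.4717 -0.338   0.1366] psi 85.82 F [ 0.2  0.  -1.1] op 0.494
  total rot [ 0.     0.    -0.178]  shift cm [32.45 -4.9   0.15]  |32.8| turn 10deg  q6 would be -0.13
```

View pics/w11.png

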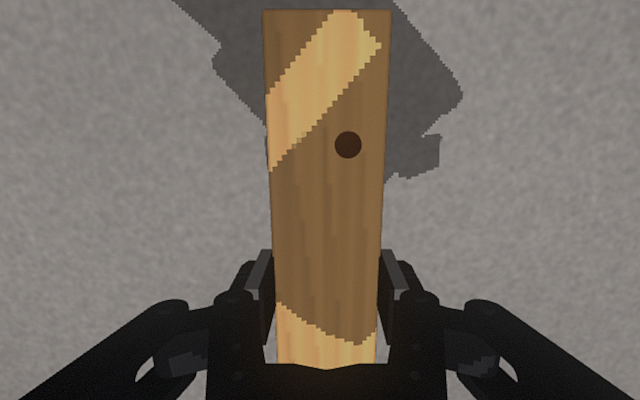

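>>> servo_tool --increments "0 0 -0.01 0.7 -0.1 0 3.5; 0 0 -0.02 2.5 -0.4 0 3.5; 0 0 -0.04 5.5 -0.8 0 3.5; 0 0 -0.06 9 -1.4 0 3.5; 0 0 -0.08 12.5 -1.9 0 3.5; 0 0 -0.1 16 -2.4 0 3.5; 0 0 -0.12 19.5 -2.9 0 3.5; 0 0 -0.14 23 -3.5 0 3.5; 0 0 -0.16 26.5 -4 0 3.5; 0 0 -0.178 29.5 -4.5 0 3.5"

```text
time: 25.78
eef_pos: [0.4464, -0.0378, 0.1345]
tcp_rot: [0.668, 0.744, -0.001, -0.002]
contact_force: [0.1, -0.6, 0.1]
opening: 0.498
```

```bash
python3 -c "
from h import *
go(0.4465,-0.0120,0.105,96)"
```

```text
t 25.78 at [ 0.4464 -0.0378  0.1345] psi 96.12 F [ 0.1 -0.6  0.1] op 0.498
  total rot [-0.003 -0.002  0.002]  shift cm [2.56 0.29 2.96]  |3.9| turn 0deg  q6 would be -0.13
```

>>> servo_tool --increments "0 0 0 1 0.1 0.4 3.5; 0 0 0 1.8 0.2 1 3.5; 0 0 0 2.4 0.25 1.7 3.5; 0 0 0 2.5 0.27 2.4 3.5; 0 0 0 2.5 0.27 2.9 3.5; 0 0 0 2.5 0.27 2.9 3.5; 0 0 0 2.5 0.27 2.9 3.5; 0 0 0 2.5 0.27 2.9 3.5"

```text
time: 26.45
eef_pos: [0.4488, -0.0162, 0.1074]
tcp_rot: [0.67, 0.743, -0.0, 0.0]
contact_force: [1.0, -0.4, -0.2]
opening: 0.491
```

```bash
python3 look.py 0.105 w12 0.4465 -0.0120 0.0755 96
```

```text
px(326,179) n40312 rectc [0.4455 0.0109] size 145 x 44 ang -83.9 | mean [0.4443 0.0223] pca L 141 W 44 ang -84.05 | z med 0.1063 sd 0.0006
t 26.50 at [ 0.4489 -0.0161  0.1076] psi 95.95 F [-0.5 -0.3 -1.1] op 0.498
  total rot [ 0.001  0.    -0.001]  shift cm [ 0.44 -0.2   3.21]  |3.2| turn 0deg  q6 would be -0.13
```

View pics/w12.png

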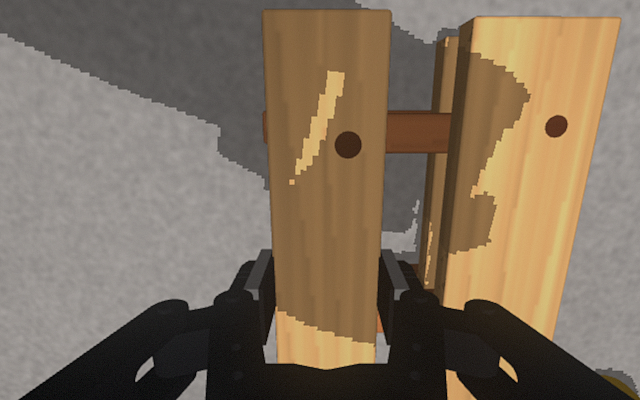

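>>> servo_tool --increments "0 0 0 0.2 -0.1 0.4 3.5; 0 0 0 0.4 -0.2 1.1 3.5; 0 0 0 0.44 -0.2 1.8 3.5; 0 0 0 0.44 -0.2 2.4 3.5; 0 0 0 0.44 -0.2 2.8 3.5; 0 0 0 0.44 -0.2 3 3.5; 0 0 0 0.44 -0.2 3.05 3.5; 0 0 0 0.44 -0.2 3.05 3.5"

```text
time: 27.17
eef_pos: [0.4461, -0.0113, 0.0767]
tcp_rot: [0.669, 0.743, -0.0, -0.0]
contact_force: [0.0, -0.4, -0.7]
opening: 0.495
```

```bash
python3 -c "
from h import *
go(0.4465,-0.0120,0.0755,96)"
```

```text
t 27.17 at [ 0.4461 -0.0113  0.0767] psi 96.02 F [ 0.  -0.4 -0.7] op 0.495
  total rot [-0. -0.  0.]  shift cm [-0.08  0.04  0.12]  |0.1| turn 0deg  q6 would be -0.13
```

>>> servo_tool --increments "0 0 0 0 0 0.1 3.5; 0 0 0 0 0 0.1 3.5; 0 0 0 0 0 0.1 5.8; 0 0 0 0 0 0.1 5.8; 0 0 0 0 0 0.1 5.8; 0 0 0 0 0 0.1 5.8; 0 0 0 0 0 -1 5.8; 0 0 0 0 0 -3 5.8; 0 0 0 0 0 -6 5.8; 0 0 0 0 0 -9.5 7"

```text
time: 28.0
eef_pos: [0.4445, -0.0109, 0.1711]
tcp_rot: [0.669, 0.743, -0.001, -0.002]
contact_force: [1.0, 0.1, 1.0]
opening: 0.805
```

>>> servo_tool --increments "0 0 0 0 0 -1 8; 0 0 0 0 0 -1 8; 0 0 0 0 0 -1 8; 0 0 0 0 0 -1 8"

```text
time: 28.33
eef_pos: [0.4449, -0.011, 0.1799]
tcp_rot: [0.669, 0.743, -0.001, -0.001]
contact_force: [-0.3, 0.5, -0.2]
opening: 0.938
```

```bash
python3 look.py 0.076 w13 0.462 0.3365 0.12 96
```

```text
px(328,187) n17201 rectc [ 0.4454 -0.011 ] size 197 x 43 ang -84.0 | mean [4.444e-01 4.000e-04] pca L 196 W 43 ang -84.00 | z med 0.0748 sd 0.0007
px(466,168) n21113 rectc [ 0.5377 -0.0014] size 197 x 63 ang -84.1 | mean [0.5352 0.0243] pca L 165 W 64 ang -84.95 | z med 0.0747 sd 0.0008
t 28.38 at [ 0.4447 -0.0109  0.1796] psi 96.01 F [ 0.6 -0.9 -0.2] op 0.935
  total rot [-0.004 -0.002  0.   ]  shift cm [34.36  5.38  5.99]  |35.3| turn 0deg  q6 would be 0.52
```

View pics/w13.png

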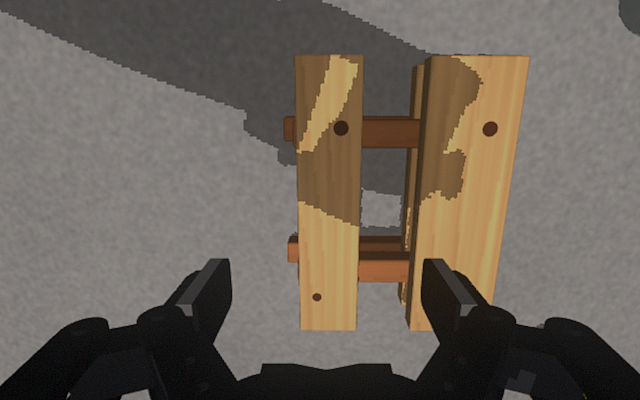

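>>> servo_tool --increments "0 0 0 1 0.2 0 8.4; 0 0 0 3.5 0.5 0 8.4; 0 0 0 7 1.1 0 8.4; 0 0 0 11 1.7 1 8.4; 0 0 0 15 2.3 2 8.4; 0 0 0 19 3 3 8.4; 0 0 0 23 3.6 4 8.4; 0 0 0 27 4.2 5 8.4; 0 0 0 31 4.9 6 8.4; 0 0 0 34.3 5.4 6 8.4"

```text
time: 29.22
eef_pos: [0.4609, 0.3378, 0.1177]
tcp_rot: [0.669, 0.744, -0.003, -0.001]
contact_force: [0.4, -0.7, -0.0]
opening: 0.982
```

>>> servo_tool --increments "0 0 0 0 0 0 8.4; 0 0 0 0 0 0 8.4; 0 0 0 0 0 0 8.4; 0 0 0 0 0 0 8.4"

```text
time: 29.55
eef_pos: [0.4633, 0.3347, 0.1211]
tcp_rot: [0.669, 0.743, -0.001, -0.0]
contact_force: [-0.3, -0.0, -0.4]
opening: 0.98
```

```bash
python3 look.py 0.040 w14 0.462 0.3365 0.025 96
```

```text
px(160,29) n8996 rectc [0.3521 0.4249] size 109 x 43 ang 6.0 | mean [0.3614 0.4332] pca L 84 W 34 ang -3.16 | z med 0.0385 sd 0.0009
px(325,203) n17948 rectc [0.4619 0.3377] size 127 x 58 ang -83.2 | mean [0.4613 0.3429] pca L 127 W 58 ang -83.08 | z med 0.0387 sd 0.0007
t 29.60 at [0.4636 0.3345 0.1214] psi 95.94 F [ 0.1 -0.2 -0.8] op 0.985
  total rot [-0.001  0.    -0.001]  shift cm [ 0.22 -0.13  9.64]  |9.6| turn 0deg  q6 would be 0.52
```

View pics/w14.png

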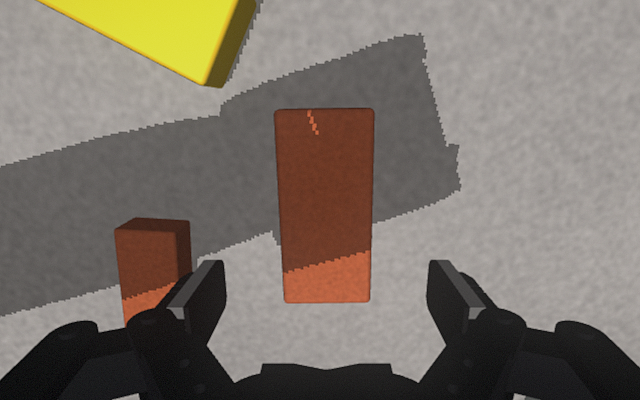

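>>> servo_tool --increments "0 0 -0.016 0.1 -0.1 1 8.4; 0 0 -0.016 0.27 -0.15 2.5 8.4; 0 0 -0.016 0.27 -0.15 4 8.4; 0 0 -0.016 0.27 -0.15 5.5 8.4; 0 0 -0.016 0.27 -0.15 7 8.4; 0 0 -0.016 0.27 -0.15 8.5 8.4; 0 0 -0.016 0.27 -0.15 9.6 8.4; 0 0 -0.016 0.27 -0.15 9.9 8.4; 0 0 -0.016 0.27 -0.15 9.9 8.4; 0 0 -0.016 0.27 -0.15 9.9 5.2" --grip_force 90

```text
time: 30.43
eef_pos: [0.4624, 0.3379, 0.0232]
tcp_rot: [0.663, 0.748, 0.0, 0.0]
contact_force: [0.2, 0.0, -0.0]
opening: 0.867
```

>>> servo_tool --increments "0 0 0 0 0 0 5.2; 0 0 0 0 0 0 5.2; 0 0 0 0 0 0 5.2; 0 0 0 0 0 0 5.2; 0 0 0 0 0 0 5.2; 0 0 0 0 0 0 5.2"

```text
time: 30.93
eef_pos: [0.4631, 0.3386, 0.0245]
tcp_rot: [0.663, 0.749, 0.001, 0.0]
contact_force: [-0.1, -1.1, 7.2]
opening: 0.682
```

>>> servo_tool --increments "0 0 0 0 0 -0.3 5.2; 0 0 0 0 0 -1 5.2; 0 0 0 0 0 -2 5.2; 0 0 0 0 0 -3.5 5.2; 0 0 0 0 0 -5 5.2; 0 0 0 0 0 -7 5.2; 0 0 0 0 0 -9 5.2; 0 0 0 0 0 -11 5.2; 0 0 0 0 0 -12.5 5.2; 0 0 0 0 0 -13 5.2"

```text
time: 31.77
eef_pos: [0.4628, 0.3385, 0.1556]
tcp_rot: [0.663, 0.749, 0.002, 0.001]
contact_force: [1.6, -0.1, -6.0]
opening: 0.683
```

```bash
python3 look.py 0.17 w15 0.4935 -0.0062 0.16 6
```

```text
px(326,240) n40144 rectc [0.4605 0.3538] size 97 x 58 ang -83.2 | mean [0.4596 0.3605] pca L 92 W 58 ang -83.07 | z med 0.1698 sd 0.0007
t 31.82 at [0.4628 0.3385 0.1554] psi 96.94 F [-0.2  0.1 -6.2] op 0.685
  total rot [ 0.002 -0.004  1.587]  shift cm [-34.59  -1.12  -0.51]  |34.6| turn 91deg  q6 would be 1.45
```

View pics/w15.png

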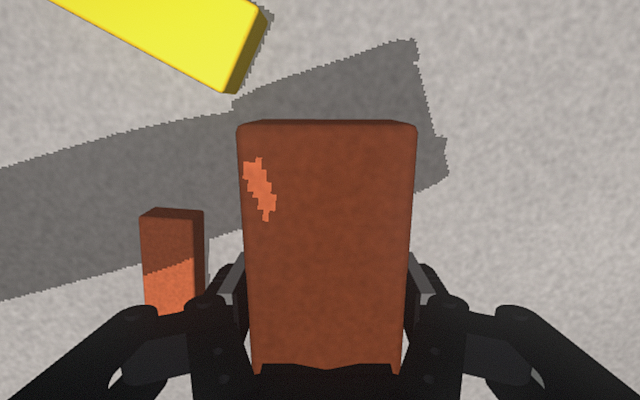

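>>> servo_tool --increments "0 0 0.03 -0.6 0 0 5.2; 0 0 0.09 -1.8 -0.1 0 5.2; 0 0 0.18 -3.8 -0.1 0 5.2; 0 0 0.28 -6 -0.2 0 5.2; 0 0 0.38 -8.3 -0.3 0 5.2; 0 0 0.48 -10.6 -0.3 0 5.2; 0 0 0.58 -12.9 -0.4 0 5.2; 0 0 0.68 -15.2 -0.5 0 5.2; 0 0 0.78 -17.5 -0.6 0 5.2; 0 0 0.88 -19.5 -0.6 0 5.2"

```text
time: 32.65
eef_pos: [0.4777, 0.1418, 0.1504]
tcp_rot: [0.92, 0.392, -0.002, -0.0]
contact_force: [-0.1, -0.9, -7.2]
opening: 0.682
```

```bash
python3 -c "
from h import *
go(0.4935,-0.0062,0.15,6)"
```

```text
t 32.65 at [0.4777 0.1418 0.1504] psi 46.13 F [-0.1 -0.9 -7.2] op 0.682
  total rot [-0.001  0.005  0.7  ]  shift cm [-9.58 11.39  0.05]  |14.9| turn 40deg  q6 would be 1.45
```

>>> servo_tool --increments "0 0 0.09 -1.4 1.6 0 5.2; 0 0 0.18 -2.8 3.2 0 5.2; 0 0 0.27 -4.2 4.8 0 5.2; 0 0 0.36 -5.6 6.4 0 5.2; 0 0 0.45 -7 8 0 5.2; 0 0 0.54 -8.2 9.6 0 5.2; 0 0 0.62 -9.2 10.8 0 5.2; 0 0 0.69 -9.5 11.3 0 5.2; 0 0 0.7 -9.55 11.4 0 5.2; 0 0 0.7 -9.55 11.4 0 5.2"

```text
time: 33.48
eef_pos: [0.4953, -0.0043, 0.1511]
tcp_rot: [0.998, 0.056, -0.002, -0.001]
contact_force: [-0.5, 1.3, -6.8]
opening: 0.689
```

>>> servo_tool --increments "0 0 0 0 0 0.5 5.2; 0 0 0 0 0 1 5.2; 0 0 0 0 0 1.5 5.2; 0 0 0 0 0 1.5 5.2; 0 0 0 0 0 1.5 5.2"

```text
time: 33.9
eef_pos: [0.4959, -0.0035, 0.1369]
tcp_rot: [0.998, 0.056, -0.001, -0.0]
contact_force: [0.5, 0.0, -7.7]
opening: 0.688
```

```bash
python3 look.py 0.15 w16 0.4930 -0.0062 0.1005 6
```

```text
px(326,240) n40261 rectc [ 0.5111 -0.0031] size 98 x 61 ang 6.5 | mean [ 0.5179 -0.0018] pca L 93 W 59 ang 6.65 | z med 0.1510 sd 0.0007
t 33.95 at [ 0.4964 -0.0037  0.1375] psi 6.45 F [ 0.1 -0.2 -7. ] op 0.681
  total rot [-0.     0.001  0.008]  shift cm [-0.36  0.22  3.7 ]  |3.7| turn 0deg  q6 would be 1.45
```

View pics/w16.png

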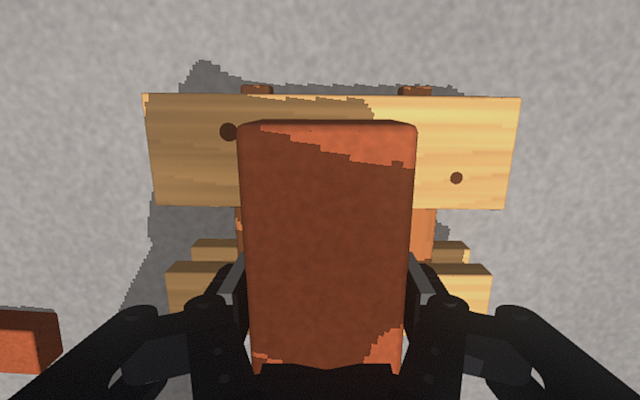

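>>> servo_tool --increments "0 0 0.008 -0.1 0.1 0.4 5.2; 0 0 0.008 -0.2 0.22 1.1 5.2; 0 0 0.008 -0.2 0.22 1.8 5.2; 0 0 0.008 -0.2 0.22 2.4 5.2; 0 0 0.008 -0.2 0.22 2.9 5.2; 0 0 0.008 -0.2 0.22 3.3 5.2; 0 0 0.008 -0.2 0.22 3.5 5.2; 0 0 0.008 -0.2 0.22 3.5 5.2; 0 0 0.008 -0.2 0.22 3.5 5.2; 0 0 0.008 -0.2 0.22 3.5 5.2"

```text
time: 34.78
eef_pos: [0.4952, -0.0065, 0.1032]
tcp_rot: [0.999, 0.052, 0.0, 0.0]
contact_force: [0.3, -0.6, -6.3]
opening: 0.687
```

```bash
python3 -c "
from h import *
go(0.4945,-0.0060,0.1005,6)"
```

```text
t 34.78 at [ 0.4952 -0.0065  0.1032] psi 5.95 F [ 0.3 -0.6 -6.3] op 0.687
  total rot [ 0.    -0.001 -0.001]  shift cm [-0.07 -0.05  0.27]  |0.3| turn 0deg  q6 would be 1.45
```

>>> servo_tool --increments "0 0 0 0 0 0.1 5.2; 0 0 0 0 0 0.15 5.2; 0 0 0 0 0 0.2 5.2; 0 0 0 0 0 0.2 5.2; 0 0 0 0 0 0.2 5.2"

```text
time: 35.2
eef_pos: [0.4948, -0.0064, 0.1008]
tcp_rot: [0.999, 0.052, -0.0, -0.0]
contact_force: [-0.1, -0.1, -6.4]
opening: 0.687
```

>>> servo_tool --increments "0 0 0 0 0 0.1 5.2; 0 0 0 0 0 0.1 5.2; 0 0 0 0 0 0.1 5.2"

```text
time: 35.45
eef_pos: [0.4951, -0.0065, 0.1005]
tcp_rot: [0.999, 0.052, 0.0, 0.0]
contact_force: [-1.5, 0.5, -2.1]
opening: 0.69
```

Touching (load going off the wrist). Release slowly and rise.

>>> servo_tool --increments "0 0 0 0 0 0 5.2; 0 0 0 0 0 0 7.5; 0 0 0 0 0 0 7.5; 0 0 0 0 0 0 7.5; 0 0 0 0 0 0 7.5; 0 0 0 0 0 -1 7.5; 0 0 0 0 0 -3 7.5; 0 0 0 0 0 -6 7.5; 0 0 0 0 0 -9.5 7.5; 0 0 0 0 0 -13 7.5"

```text
time: 36.28
eef_pos: [0.4945, -0.0063, 0.2317]
tcp_rot: [0.999, 0.052, -0.0, -0.0]
contact_force: [0.6, 0.4, 0.8]
opening: 0.876
```

>>> servo_tool --increments "0 0 0 0 0.5 -0.5 7.5; 0 0 0 0 2 -1 7.5; 0 0 0 0 5 -2 7.5; 0 0 0 0 8.5 -3 7.5; 0 0 0 0 12 -3 7.5; 0 0 0 0 16 -3 7.5; 0 0 0 0 20 -3 7.5; 0 0 0 0 24 -3 7.5; 0 0 0 0 27 -3 7.5; 0 0 0 0 28 -3 7.5"

```text
time: 37.12
eef_pos: [0.5237, -0.2893, 0.2603]
tcp_rot: [0.999, 0.05, 0.0, 0.001]
contact_force: [-0.7, -0.3, 0.2]
opening: 0.878
```

```bash
python3 - <<'E'
from h import *
print(np.round(ctrl.get_state()["eef_pos"],3))
for n in ("top","scene"):
    p,d=ctrl.read_camera(n); info=ctrl.camera_info(n); cv2.imwrite(f"pics/{n}9.png",p[:,:,::-1])
    W=world(d,info); hsv=cv2.cvtColor(p,cv2.COLOR_RGB2HSV); z=W[...,2]
    m=(hsv[...,1]>90)&(abs(W[...,0]-.5)<.2)&(abs(W[...,1])<.14)
    for h in (0.020,0.058,0.076,0.116):
        print(n,h); report(m&(abs(z-h)<0.006),info,h,W,30)
E
```

```text
[ 0.524 -0.289  0.26 ]
top 0.02
px(386,246) n42 rectc [ 0.4203 -0.0714] size 18 x 13 ang 89.3 | mean [ 0.4212 -0.0713] pca L 20 W 14 ang -86.90 | z med 0.0203 sd 0.0022
px(344,251) n39 rectc [0.409 0.038] size 18 x 13 ang 89.3 | mean [0.4096 0.0376] pca L 19 W 13 ang -82.92 | z med 0.0203 sd 0.0022
top 0.058
px(384,215) n126 rectc [ 0.4944 -0.0629] size 39 x 20 ang 5.2 | mean [ 0.4944 -0.0629] pca L 40 W 20 ang 6.35 | z med 0.0580 sd 0.0024
px(341,220) n127 rectc [0.4837 0.0439] size 40 x 19 ang 4.7 | mean [0.4837 0.0438] pca L 41 W 20 ang 3.97 | z med 0.0579 sd 0.0023
top 0.076
px(358,197) n1376 rectc [ 5.378e-01 -4.000e-04] size 198 x 63 ang -84.3 | mean [0.5382 0.0016] pca L 234 W 64 ang -84.23 | z med 0.0759 sd 0.0021
px(363,235) n1065 rectc [ 0.4444 -0.01  ] size 199 x 44 ang -84.0 | mean [ 0.443  -0.0086] pca L 229 W 46 ang -83.98 | z med 0.0758 sd 0.0022
top 0.116
px(362,213) n1352 rectc [ 0.4925 -0.0063] size 130 x 60 ang 5.8 | mean [ 0.4919 -0.0063] pca L 130 W 60 ang 5.96 | z med 0.1159 sd 0.0021
scene 0.02
px(330,229) n42 rectc [0.571  0.0485] size 26 x 17 ang -79.2 | mean
[... 367 characters left out ...]
n143 rectc [ 0.5673 -0.0102] size 190 x 49 ang 81.8 | mean [ 0.5682 -0.022 ] pca L 199 W 30 ang -87.80 | z med 0.0605 sd 0.0029
scene 0.076
px(309,185) n146 rectc [0.4426 0.0675] size 49 x 38 ang 6.6 | mean [0.4419 0.0674] pca L 48 W 39 ang 5.87 | z med 0.0753 sd 0.0015
px(304,217) n1074 rectc [ 0.537  -0.0047] size 202 x 82 ang -84.2 | mean [ 0.5488 -0.0143] pca L 221 W 66 ang -85.91 | z med 0.0754 sd 0.0018
px(265,207) n360 rectc [ 0.4639 -0.0752] size 78 x 64 ang -85.1 | mean [ 0.4576 -0.0761] pca L 77 W 51 ang -86.38 | z med 0.0754 sd 0.0019
scene 0.116
px(295,194) n791 rectc [ 0.4998 -0.011 ] size 135 x 63 ang 6.0 | mean [ 0.5014 -0.0108] pca L 133 W 62 ang 5.81 | z med 0.1154 sd 0.0014
```

View pics/top9.png

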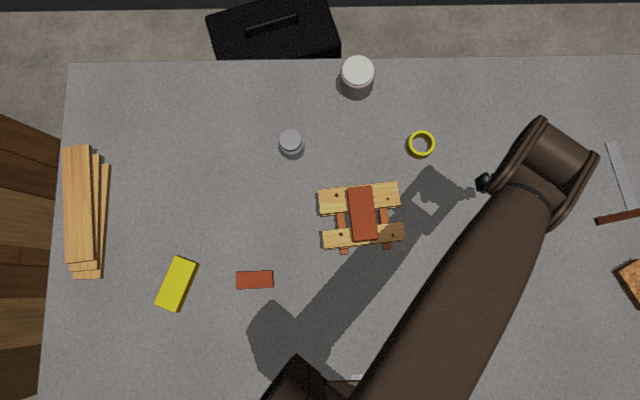

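View pics/scene9.png

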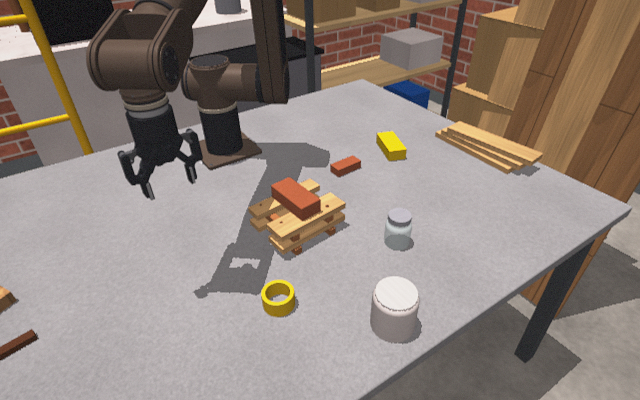

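```bash
python3 -c "
from plant import ctrl
print(ctrl.sign_off())"
```

```text
the job is handed in; nothing more can be done
None
```

The next layer is built and handed in at about 37 s on the robot's clock. Both stickers are over the bearers, the wide and narrow boards are over their matches, and the red-brown brick lies flat and crosswise on top. The hand-in gives no verdict, so these are my own last checks.

| Item | Offset from target (top camera) | Angle off | Top height, mm (expected) |
|---|---|---|---|
| wide board | about 1.5 mm | under 0.5° | 75.9 (76) |
| narrow board | about 1 mm | under 0.5° | 75.8 (76) |
| brick | about 0.5 mm from the stack centre | under 0.5° | 115.9 (116) |
| stickers | about 1–2 mm across the bearer lines | within about 2° | 58 (58) |

- **Jar and other things:** the jar, tape roll, tin and look-alike bricks are where they were in the first picture. The gripper was clear of the stack at hand-in.
- **Not confirmed at the end:** the stickers' position along the bearers is mostly hidden under the boards. It rests on the gripper's position when I let go, which was within a couple of mm of the bearer centres.
- **Disagreements:** early on, the wrist and top cameras differed by 2–3 mm in x, so I aimed between them. In the last check the scene camera put the brick about 8 mm away from the top camera's figure. It had shown a similar offset on the base boards at the start because it sees their sides, so I relied on the top camera.

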